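# Load a phone board into the UV curing box

### The arm

A 7-joint arm with a two-finger parallel gripper is mounted at the origin on the work surface. World frame = base frame: x ahead of the robot, y to its left, z up, the work surface at z = 0. Lengths are in m, angles in rad, forces in N, time in s.
With the tool pointing down it reaches from about 0.35 to 0.9 m from the base axis. Payload 8.1 kg.
Tool frame: the origin (TCP) lies at the very end of the fingers, on their centre line; the grasp point (between the pads) lies 19 mm behind it (grasp_offset is the distance from the TCP to the grasp point, in m); z points along the fingers, y is the line along which they close (so a half turn about z gives the same grasp; the last joint's range is limited). The gripper opens to 92 mm and grips with 3 to 60 N. Pads are 19 mm wide; open, the fingers measure 130 mm over their backs; the gripper's body (75 mm by 190 mm) begins 47 mm behind the grasp point.
Start: joints at [-1.245, 0.434, 0.025, 1.573, -0.012, 1.134, -0.075], TCP at [0.26, 0.568, 0.227] pointing down, gripper open.
Joint ranges: [-2.62, 2.62], [-0.44, 2.09], [-1.27, 1.32], [0.08, 2.57], [-1.32, 4.46], [0.12, 2], [-2.74, 2.74]. Speed limits (rad/s): [2.22, 2.22, 3.01, 3.01, 3.14, 3.14, 3.14].

### API

Orientations are given as a rotation vector (axis times angle).
In Python, from cell import observe, get_image, camera_params, sign_off, silhouettes, grasp_offset gives the robot as it stands. The module is installed in compiled form; this text tells all that it offers.
- The arm moves only by the tool jog_arm, never from a script. Its argument "motion" is a list that holds one entry, the list of rows, each a list of 7 numbers: the shift along the tool's x, y, z in m, then the turn, a rotation vector about the tool's x, y, z in rad, then the closure, from -1 (fully open) to 1 (shut), so that 0 is half open. In form: [[[dx, dy, dz, wx, wy, wz, hand], ...]]. A call has 1 to 10 rows; each row is the pose to reach, as a shift and turn from the pose commanded when the call began, along the tool's axes at that moment; what a row does not reach only later rows make up. A row lasts 1/12 s, in which the tool goes at most 41.7 mm and 7.16 degrees, less where a joint would pass 70% of its speed; a pose out of reach is approached as far as the arm can. A call with a gripper value outside its range is refused whole. The fingers move at their own pace and stop on an object; "force" is the grip in N (left out, the last holds). Time passes only in rows, so rows that repeat a pose let the fingers close. It gives the time, the measured TCP pose, the force, the opening and the grip force at its end, in the units of the state.
- observe(): the state, without advancing time (a new reading comes with each control period).
- get_image(name): name is "scene" or "top"; returns the picture (400x640x3 uint8, red, green, blue); there is no depth.
- camera_params(name): a dict with "vertical_fov" (degrees; the focal length in pixels is half the picture's height over the tangent of half this angle, whatever the lens; pixels are square), "cx", "cy" (the principal point, pixels), "T" (4x4, takes a point from camera to world coordinates). Camera axes: x right, y down, z forward; pixel columns grow to the right and rows downward; lengths in m; the calibration is good to about 2 mm. A picture is of the moment at which its call begins. camera_params takes no time and is no camera call.
- sign_off(): hands the job in; it is judged then, once.
Trained networks look in the newest picture that a camera, given by its name, has taken for a name from the list of things; names that differ only in an ending like _2 or _b are one class to them, and where a whole thing is asked for, a point or a joint stands for the part that bears it (a point fixed in the world has none). Each returns a list of dicts, best first, with "p" (0 to 1); they miss things now and then, are a little off and sometimes report something else, mostly with a low value. They report only what shows in the picture. A call takes as long as a camera call.
- silhouettes(query, camera): "mask" (400x640 bool, what is visible of it) and "pixel" ([column, row] in pixels, amid what is visible of it).
The state is a dict: "clock": time; "joints": joint angles; "dq": joint speeds; "joint_efforts": joint torques, N m; "position": TCP position; "ee_rot": TCP orientation; "force": force on the tool from outside, world axes, zero at the start; "ft_torque": the same for the moment, N m; "width": opening from 0.0 (shut) to 1.0 (fully open); "gripper_force": force on a finger pad.
Only numpy, scipy, OpenCV 4.12 (cv2) and the standard library are available. Lean on these libraries where they do the work, as an engineer would, in place of code of your own. Each camera call takes 0.05 s, during which the arm holds its last target. There are 200 camera calls.

### The job

Get the repaired phone board (green, with the steel cans) ready for curing: slide the amber cover of the UV curing box open, lay the board cans-up on the stage plate inside, centred in the middle of the four brass corner stops and square with them, its length running front to rear, and slide the cover fully shut over it. Set the board down, do not drop it, and leave everything else on the bench where it is.

Things in the scene. Friction and masses are not known exactly. Their poses are not given: they have to be found in the camera images.
- board_c (a point): centre, half-way up, of the board to be cured: a green phone circuit board 60 x 32 mm, 7 mm thick (4.5 mm board, then two steel cans 22 mm wide), about 30 g, lying cans-up on the blue mat, which is 3 mm thick. x runs along its length, y along its width, z up. Take it across its 32 mm width by the long edges; either end may face the front of the box
- board: the same board; origin at the centre of its underside
- stage (a point): centre of the top face of the stage plate in the curing box (where its engraved lines cross), 30 mm above the bench. The fixed aluminium plate is 112 mm along x by 136 mm along y. x runs from the box's front panel to its rear, y to the left seen from the front, z up
- stop_corner (a point): inner corner, at the plate's face, of the front right one of the four brass L-shaped corner stops on the stage, 6 mm high. The stops' inner faces are 42 mm from the stage's centre along x and 28 mm along y: 12 mm free all round a centred board. Their side legs span only 34 to 42 mm along x, so fingers have a free way at the board's long edges
- cover (a joint): slide of the flat amber see-through cover over the chamber, in m: 0 = fully shut, 0.13 = fully open (pushed to the rear, over the electronics housing). It starts shut or up to 0.05 open. It slides along the box's x with about 1.5 N of friction, has no spring or catch and stays where it is left. From about 0.12 on the stage is free from above
- cover_handle (a point): middle of the cover's handle, a black bar 12 mm thick along the slide, 70 mm long across it, 22 mm high, its top 92 mm above the bench. The cover's top face is 70 mm above the bench. Axes parallel to the stage's; it moves along x with the cover: 55 mm in front of the stage's centre when shut, 75 mm behind it when open
- uv_box: UV curing box, fixed: white and grey case 310 mm (x, front to rear) by 200 mm (y) by 76 mm high, aluminium rails along both sides; display, dial and green key on its front panel. Its yaw is within 0.3 rad of the robot's. Origin at the centre of its underside, 75 mm behind the stage's centre. Chamber walls: 85 mm either side of the stage's centre, 60 mm in front; front wall 64 mm high
- scrap_board: bystander on the mat: a black square scrap circuit board, 44 x 44 x 4 mm, without shield cans. Origin at its underside. Leave alone
- phone: bystander on the mat: an opened phone, back off, 146 x 71 x 9 mm. Origin at its underside. Leave alone
- cutters: bystander on the mat: flush cutters with red grips, about 115 x 45 x 12 mm. Leave alone
- screwdriver: bystander on the bench: yellow-handled screwdriver, 150 mm long. Leave alone
- tweezers: bystander on the bench in front of the robot's base: steel tweezers, 125 mm long, 8 mm high. Leave alone
- tape_roll: bystander on the bench: amber tape roll, 76 mm across, 12 mm high. Leave alone
- flux_jar: bystander on the bench: small white jar with a blue cap, 40 mm across, 32 mm high. Leave alone

How it is judged:
By the outcome, as a careful person would: the job done as asked, in the order asked, and still so for the second after the job is handed in, with the robot touching nothing.
It also fails if it takes over 62 s, if anything falls off the work surface, if the arm or the gripper's body presses on something with over 40 N, if the wrist force passes 120 N, or if a joint passes its speed limit or range.

## Working session

There is one attempt and no reset: what is moved stays moved. The work goes in short steps, Python scripts to look and compute and a tool call to move; the robot and the scene stay as the last step left them, time stands still between calls to the robot, and variables do not carry over. Pictures are saved under pics/ and viewed, at most 10 in all, crops included, and the job is handed in when it is done.

Besides the shell and the picture viewer there is one more tool, called after "Request:" as name(argument=value, ...), one argument or row to a line, values as JSON. jog_arm: Moves the arm, as the interface text tells. Its arguments: {"type":"object","properties":{"motion":{"type":"array"},"force":{"type":"number"}},"required":["motion"]}

```bash
mkdir -p pics
cat > h.py <<'E'
import numpy as np, cv2
from cell import *
from scipy.spatial.transform import Rotation as R
def cam(n):
    p=camera_params(n); f=200/np.tan(np.radians(p["vertical_fov"])/2); return p,f
def pix2w(n,uv,z):
    p,f=cam(n);T=np.array(p["T"]);d=T[:3,:3]@np.array([(uv[0]-p["cx"])/f,(uv[1]-p["cy"])/f,1]);o=T[:3,3]
    return o+d*(z-o[2])/d[2]
def w2pix(n,P):
    p,f=cam(n);T=np.array(p["T"]);c=T[:3,:3].T@(np.array(P)-T[:3,3]);return np.array([p["cx"]+f*c[0]/c[2],p["cy"]+f*c[1]/c[2]])
def save(n,im): cv2.imwrite("pics/"+n,im[:,:,::-1])
E
python3 - <<'E'
from h import *
for c in("top","scene"):
    im=get_image(c);save(c+"0.png",im);p,f=cam(c);print(c,f,p["cx"],p["cy"],np.round(p["T"],3).tolist())
    for q in("board","uv_box","cover_handle","stop_corner","scrap_board"):
        for r in silhouettes(q,c)[:2]:
            m=r["mask"].astype(np.uint8);(x,y),s,a=cv2.minAreaRect(cv2.findNonZero(m));print(q,round(r["p"],2),r["pixel"],m.sum(),np.round([x,y,*s,a],1))
print(observe(),grasp_offset)
E
```

```text
top 409.0506935085431 313.91585213088365 203.54764453415066 [[0.0, -0.994, 0.108, 0.318], [-1.0, -0.002, -0.016, 0.016], [0.016, -0.108, -0.994, 1.577], [0.0, 0.0, 0.0, 1.0]]
uv_box 0.56 [340.9, 166.6] 4653 [340.5 167.6  85.8  56.7  75.2]
stop_corner 0.59 [339.6, 165.9] 4580 [340.5 167.8  86.2  55.4  74.9]
scene 417.52988353043924 319.04398758368774 194.08803045614536 [[-0.107, 0.572, -0.813, 1.45], [0.994, 0.05, -0.096, 0.098], [-0.014, -0.819, -0.574, 0.753], [0.0, 0.0, 0.0, 1.0]]
board 0.45 [400.2, 244.8] 186 [400.9 244.8  22.8   8.5   8.1]
uv_box 0.6 [279.2, 239.8] 7040 [279.8 234.9  93.5  86.6  87.5]
cover_handle 0.72 [279.0, 213.9] 2571 [276.2 213.7  42.6  67.   83.8]
stop_corner 0.9 [279.4, 236.1] 7014 [279.8 235.2  93.8  86.1  87.1]
{'clock': 0.6, 'joints': array([-1.24457871,  0.43446484,  0.02502575,  1.57321776, -0.01157589,
        1.13399739, -0.07510346]), 'dq': array([ 5.80059637e-04,  9.75658038e-05,  2.17235981e-04,  1.07834111e-03,
        2.56803554e-03, -7.36144576e-04,  1.64283419e-03]), 'joint_efforts': array([-1.42561712e-03, -6.67333889e+01,  9.82781947e-01, -3.14693034e+01,
       -6.07504416e-02,  3.29572347e-02, -2.65449316e-06]), 'position': array([0.25992137, 0.56839712, 0.22675712]), 'ee_rot': array([6.68581208e-01, 3.06957333e+00, 8.08640417e-05]), 'force': array([-1.22598294,  0.02814429, -0.17773808]), 'ft_torque': array([ 0.05591264, -0.00156002, -0.01488565]), 'gripper_force': 0.0, 'width': 0.9995726398047348} 0.0188
```

Run:
```python
from h import *
a=cv2.imread("pics/top0.png");b=cv2.imread("pics/scene0.png")
cv2.imwrite("pics/a.png",cv2.resize(a[90:270,200:440],None,fx=3.333,fy=3.333,interpolation=cv2.INTER_CUBIC))
cv2.imwrite("pics/b.png",cv2.resize(b[150:350,180:447],None,fx=3,fy=3,interpolation=cv2.INTER_CUBIC))
```

```text
(no output)
```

View pics/a.png

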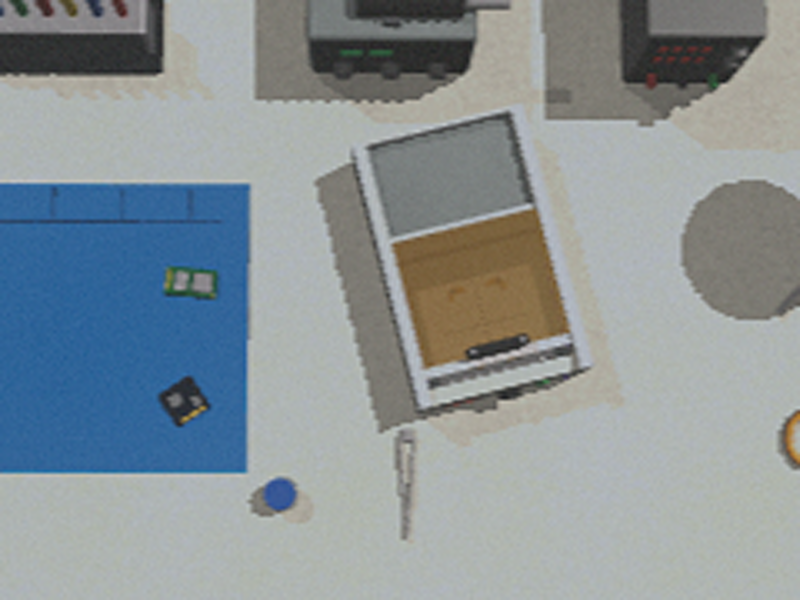

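View pics/b.png

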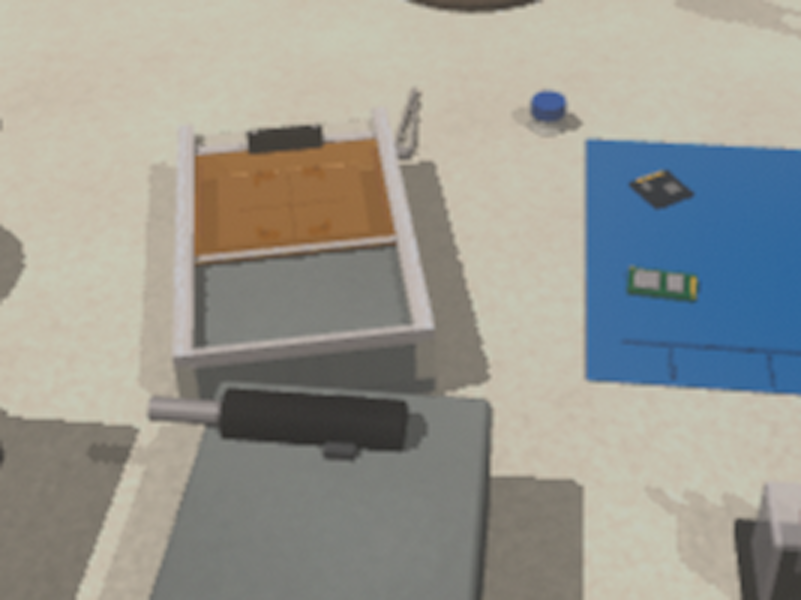

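The top view shows the box yawed about +0.25 rad, with the handle at crop (497,346) and the cover shut or nearly so. The green board is at crop (190,282) on the mat, with the black scrap board at (183,400). The tweezers lie just in front of the box. I'll enlarge both views to pick box features.

Run:
```python
from h import *
a=cv2.imread("pics/top0.png");b=cv2.imread("pics/scene0.png")
cv2.imwrite("pics/c.png",cv2.resize(a[120:216,290:384],None,fx=6,fy=6,interpolation=cv2.INTER_CUBIC))
cv2.imwrite("pics/d.png",cv2.resize(b[184:284,230:330],None,fx=6,fy=6,interpolation=cv2.INTER_CUBIC))
for n,i,box in(("top",a,(240,160,275,190)),("scene",b,(380,230,420,260))):
    x0,y0,x1,y1=box;c=i[y0:y1,x0:x1].astype(int)
    m=((c[:,:,0]-c[:,:,2])<25).astype(np.uint8)  # not blue
    (x,y),s,an=cv2.minAreaRect(cv2.findNonZero(m)); mm=cv2.moments(m,True)
    uv=[x0+mm['m10']/mm['m00'],y0+mm['m01']/mm['m00']]
    ys,xs=np.nonzero(m);P=np.array([pix2w(n,(x0+u,y0+v),.007)[:2] for u,v in zip(xs,ys)])
    w,V=np.linalg.eigh(np.cov(P.T));v=V[:,1]*np.sign(V[1,1])
    print(n,uv,m.sum(),s,an,pix2w(n,uv,.0075),P.mean(0),np.sqrt(12*w),np.degrees(np.arctan2(v[1],v[0])))
```

```text
top [256.76724137931035, 174.44827586206895] 116 (15.23955249786377, 7.840639591217041) 6.340191841125488 [0.60253597 0.21253422 0.0075    ] [0.60263185 0.21259598] [0.03078756 0.05745769] 82.69912031305604
scene [400.60215053763443, 244.27956989247312] 186 (22.574321746826172, 8.18629264831543) 7.125016689300537 [0.60431725 0.21264375 0.0075    ] [0.6036807 0.2126824] [0.03301788 0.05863536] 84.36721326020059
```

View pics/c.png

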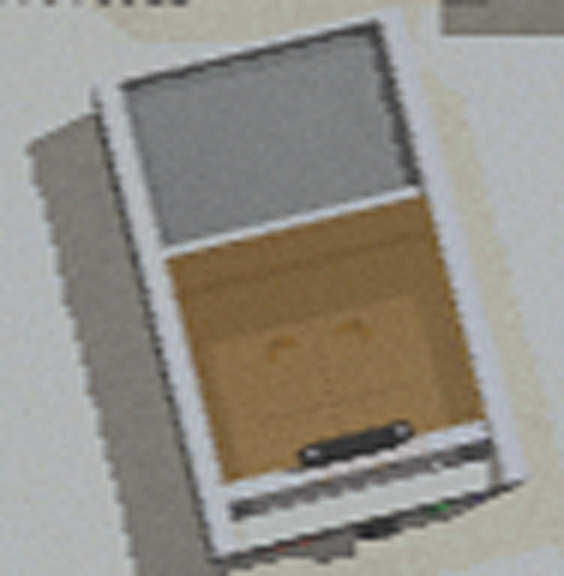

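View pics/d.png

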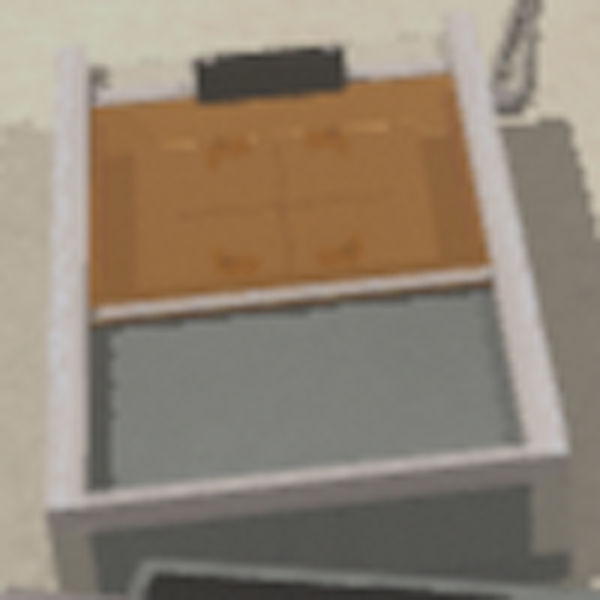

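The enlargements show the rail corners, the stage cross at (337,397) in the top view and (286,208) in the scene view, and the handle. The cover is slightly open. I'll fit the box pose to these picks.

Run:
```python
from h import *
from scipy.optimize import least_squares as LS
T=[((95,92),(.23,.1,.076)),((396,8),(.23,-.1,.076)),((215,560),(-.08,.1,.076)),((523,480),(-.08,-.1,.076)),((337,397),(0,0,.03))]
S=[((568,455),(.23,.1,.076)),((50,510),(.23,-.1,.076)),((472,14),(-.08,.1,.076)),((61,48),(-.08,-.1,.076)),((286,208),(0,0,.03))]
H=[("top",(355,441),(0,0,.092)),("scene",(271,97),(.006,0,.07)),("scene",(270,52),(-.006,0,.092))]
off={"top":(290,120),"scene":(230,184)}
A=[("top",p,q,0) for p,q in T]+[("scene",p,q,0) for p,q in S]+[(n,p,q,1) for n,p,q in H]
def f(v,full=False):
    c,s=np.cos(v[2]),np.sin(v[2]);r=[]
    for n,p,q,h in A:
        x=q[0]+(v[3]-.055 if h else 0)
        P=[v[0]+c*x-s*q[1],v[1]+s*x+c*q[1],q[2]]
        r.append(w2pix(n,P)-((np.array(p)+.5)/6-.5+off[n]))
    return np.ravel(r)
o=LS(f,[.5,-.08,.25,.02],loss="soft_l1",x_scale=[.01,.01,.1,.01]);v=o.x
print(v);print(np.round(f(v).reshape(-1,2),1).tolist())
for (n,p,q,h) in (A[4],A[9]): print(n,pix2w(n,(np.array(p)+.5)/6-.5+off[n],.03))
print("handle",v[0]+np.cos(v[2])*(v[3]-.055),v[1]+np.sin(v[2])*(v[3]-.055))
print(R.from_rotvec(observe()["ee_rot"]).as_matrix().round(4))
```

```text
[ 0.5505158  -0.12793816  0.2496008   0.02160177]
[[-0.5, -1.9], [0.6, -0.4], [0.0, -0.3], [0.9, -0.2], [-0.8, 1.3], [0.6, -0.5], [-0.5, 0.1], [0.3, -0.6], [-0.5, 0.0], [-0.2, -0.3], [0.1, 0.2], [0.7, 0.9], [-0.0, -0.5]]
top [ 0.55563107 -0.13089241  0.03      ]
scene [ 0.55195818 -0.1270294   0.03      ]
handle 0.5181525354851495 -0.13618809487599498
[[-9.094e-01  4.159e-01  1.000e-04]
 [ 4.159e-01  9.094e-01  0.000e+00]
 [-0.000e+00  1.000e-04 -1.000e+00]]
```

```bash
cat > go.py <<'E'
import sys
from h import *
# usage: go.py x y z yaw_deg(of tool y axis, mod 180) -> shift in tool axes, wz
x,y,z,a=map(float,sys.argv[1:5]); o=observe(); M=R.from_rotvec(o["ee_rot"]).as_matrix()
d=M.T@(np.array([x,y,z])-o["position"]); cur=np.arctan2(M[1,1],M[0,1])
t=np.radians(a)-cur
if len(sys.argv)<6: t=(t+np.pi/2)%np.pi-np.pi/2
D=R.from_euler("z",cur+t)*R.from_matrix(M)
Rt=R.from_matrix(np.column_stack([np.cross([np.cos(cur+t),np.sin(cur+t),0],[0,0,-1]),[np.cos(cur+t),np.sin(cur+t),0],[0,0,-1]]))
print("t",round(o["clock"],2),"shift",d.round(4),"turn",(R.from_matrix(M).inv()*Rt).as_rotvec().round(4),"pos",o["position"].round(4),"yaw",np.degrees(cur).round(2),"w",round(float(o["width"]),3),"F",o["force"].round(1))
E
python3 go.py .518 -.136 .15 14.3
```

```text
t 0.6 shift [-0.5276 -0.5333  0.0767] turn [1.000e-04 0.000e+00 8.923e-01] pos [0.2599 0.5684 0.2268] yaw 65.42 w 1.0 F [-1.2  0.  -0.2]
```

Request:
jog_arm(
  motion=[
    [[-0.264, -0.267, 0.02, 0, 0, 0.446, -1], [-0.264, -0.267, 0.02, 0, 0, 0.446, -1], [-0.264, -0.267, 0.02, 0, 0, 0.446, -1], [-0.264, -0.267, 0.02, 0, 0, 0.446, -1], [-0.528, -0.533, 0.077, 0, 0, 0.892, -1], [-0.528, -0.533, 0.077, 0, 0, 0.892, -1], [-0.528, -0.533, 0.077, 0, 0, 0.892, -1], [-0.528, -0.533, 0.077, 0, 0, 0.892, -1], [-0.528, -0.533, 0.077, 0, 0, 0.892, -1], [-0.528, -0.533, 0.077, 0, 0, 0.892, -1]],
  ],
  force=15,
)

```text
clock: 1.43
position: [0.403, 0.1773, 0.1891]
ee_rot: [1.927, 2.481, 0.002]
force: [0.5, 0.4, -0.5]
width: 0.999
gripper_force: 0.0
```

```bash
python3 go.py .518 -.136 .15 14.3
```

```text
t 1.43 shift [-0.332   0.0339  0.0389] turn [ 0.001  -0.0006  0.0003] pos [0.403  0.1773 0.1891] yaw 14.32 w 0.999 F [ 0.5  0.4 -0.5]
```

Request:
jog_arm(
  motion=[
    [[-0.332, 0.034, 0.039, 0, 0, 0, -1], [-0.332, 0.034, 0.039, 0, 0, 0, -1], [-0.332, 0.034, 0.039, 0, 0, 0, -1], [-0.332, 0.034, 0.039, 0, 0, 0, -1], [-0.332, 0.034, 0.039, 0, 0, 0, -1], [-0.332, 0.034, 0.039, 0, 0, 0, -1], [-0.332, 0.034, 0.039, 0, 0, 0, -1], [-0.332, 0.034, 0.039, 0, 0, 0, -1], [-0.332, 0.034, 0.039, 0, 0, 0, -1], [-0.332, 0.034, 0.039, 0, 0, 0, -1]],
  ],
)

```text
clock: 2.27
position: [0.5179, -0.1376, 0.1497]
ee_rot: [1.933, 2.475, -0.002]
force: [-0.8, 0.2, 0.4]
width: 0.999
gripper_force: 0.0
```

```bash
python3 go.py .518 -.136 .077 14.3
```

```text
t 2.27 shift [0.0016 0.0005 0.0727] turn [-0.0004  0.0015 -0.005 ] pos [ 0.5179 -0.1376  0.1497] yaw 14.01 w 0.999 F [-0.8  0.2  0.4]
```

Request:
jog_arm(
  motion=[
    [[0.001, 0, 0.036, 0, 0, -0.005, -1], [0.001, 0, 0.06, 0, 0, -0.005, -1], [0.001, 0, 0.072, 0, 0, -0.005, -1], [0.001, 0, 0.072, 0, 0, -0.005, -1], [0.001, 0, 0.072, 0, 0, -0.005, 1], [0.001, 0, 0.072, 0, 0, -0.005, 1], [0.001, 0, 0.072, 0, 0, -0.005, 1], [0.001, 0, 0.072, 0, 0, -0.005, 1], [0.001, 0, 0.072, 0, 0, -0.005, 1], [0.001, 0, 0.072, 0, 0, -0.005, 1]],
  ],
)

```text
clock: 3.1
position: [0.5178, -0.1332, 0.0784]
ee_rot: [1.92, 2.485, 0.001]
force: [-0.5, 0.2, -0.1]
width: 0.613
gripper_force: 0.0
```

```bash
python3 go.py .6239 -.1091 .077 14.3
```

```text
t 3.1 shift [-0.0034  0.1087  0.0015] turn [0.0009 0.0002 0.0054] pos [ 0.5178 -0.1332  0.0784] yaw 14.61 w 0.613 F [-0.5  0.2 -0.1]
```

Request:
jog_arm(
  motion=[
    [[0, 0, 0, 0, 0, 0, 1], [0, 0, 0, 0, 0, 0, 1], [0, 0, 0, 0, 0, 0, 1], [0, 0, 0, 0, 0, 0, 1], [0, 0, 0, 0, 0, 0, 1], [0, 0, 0, 0, 0, 0, 1], [0, 0, 0, 0, 0, 0, 1], [0, 0, 0, 0, 0, 0, 1]],
  ],
)

```text
clock: 3.77
position: [0.5173, -0.1333, 0.0778]
ee_rot: [-1.921, -2.485, 0.0]
force: [-0.7, 0.4, -0.1]
width: 0.128
gripper_force: 15.0
```

```bash
python3 go.py .6239 -.1091 .077 14.3
```

```text
t 3.77 shift [-0.0034  0.1092  0.0008] turn [-0.0003 -0.0001  0.005 ] pos [ 0.5173 -0.1333  0.0778] yaw 14.59 w 0.128 F [-0.7  0.4 -0.1]
```

Gripped (12 mm = 0.13). I'll slide it open.

Request:
jog_arm(
  motion=[
    [[0, 0.02, 0, 0, 0, 0, 1], [0, 0.045, 0, 0, 0, 0, 1], [0, 0.07, 0, 0, 0, 0, 1], [0, 0.09, 0, 0, 0, 0, 1], [0, 0.102, 0, 0, 0, 0, 1], [0, 0.107, 0, 0, 0, 0, 1], [0, 0.109, 0, 0, 0, 0, 1], [0, 0.109, 0, 0, 0, 0, 1]],
  ],
)

```text
clock: 4.43
position: [0.6219, -0.1068, 0.0778]
ee_rot: [-1.922, -2.484, 0.003]
force: [-3.2, -2.4, 2.2]
width: 0.127
gripper_force: 15.0
```

```bash
python3 - <<'E'
from h import *
im=get_image("scene");save("e.png",cv2.resize(im[170:290,220:340],None,fx=5,fy=5,interpolation=cv2.INTER_CUBIC))
E
python3 go.py .6239 -.1091 .077 14.3
```

```text
t 4.48 shift [-0.0027  0.0014  0.0008] turn [-0.0016  0.0002  0.0042] pos [ 0.6219 -0.1068  0.0778] yaw 14.54 w 0.126 F [-3.5 -3.6  3.1]
```

View pics/e.png

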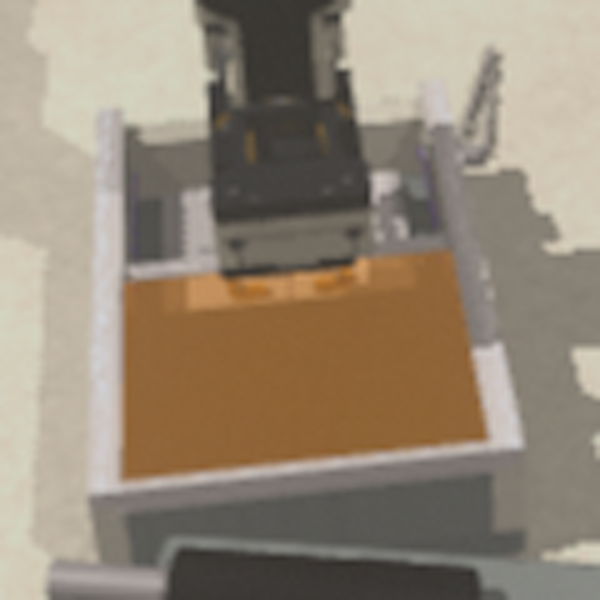

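The cover has moved back about 0.107 m, which puts it at about 0.129. Next I release it and go to the board.

Request:
jog_arm(
  motion=[
    [[0, 0, 0, 0, 0, 0, -1], [0, 0, 0, 0, 0, 0, -1], [0, 0, -0.01, 0, 0, 0, -1], [0, 0, -0.05, 0, 0, 0, -1], [0, 0, -0.08, 0, 0, 0, -1], [0.3, 0, -0.08, 0, 0, 0.36, -1], [0.3, 0, -0.08, 0, 0, 0.36, -1], [0.3, 0, -0.08, 0, 0, 0.36, -1], [0.3, 0, -0.08, 0, 0, 0.36, -1], [0.3, 0, -0.08, 0, 0, 0.36, -1]],
  ],
)

```text
clock: 5.32
position: [0.5698, 0.0981, 0.1588]
ee_rot: [2.336, 2.101, 0.002]
force: [1.3, 0.7, 0.6]
width: 0.807
gripper_force: 0.0
```

```bash
python3 go.py .603 .2126 .06 -6.5
```

```text
t 5.32 shift [0.1173 0.0208 0.0989] turn [ 0.0009 -0.0009  0.0079] pos [0.5698 0.0981 0.1588] yaw -6.05 w 0.807 F [1.3 0.7 0.6]
```

Request:
jog_arm(
  motion=[
    [[0.117, 0.021, 0.07, 0, 0, 0.008, -1], [0.117, 0.021, 0.07, 0, 0, 0.008, -1], [0.117, 0.021, 0.07, 0, 0, 0.008, -1], [0.117, 0.021, 0.099, 0, 0, 0.008, -1], [0.117, 0.021, 0.099, 0, 0, 0.008, -1], [0.117, 0.021, 0.099, 0, 0, 0.008, -1], [0.117, 0.021, 0.099, 0, 0, 0.008, -1]],
  ],
)

```text
clock: 5.9
position: [0.6044, 0.2087, 0.0603]
ee_rot: [2.344, 2.09, 0.001]
force: [0.1, -0.0, 0.9]
width: 1.001
gripper_force: 0.0
```

```bash
python3 go.py .603 .2126 .005 -6.5
python3 - <<'E'
from h import *
im=get_image("top");save("f.png",cv2.resize(im[120:216,280:384],None,fx=6,fy=6,interpolation=cv2.INTER_CUBIC))
E
```

```text
t 5.9 shift [ 0.0037 -0.0019  0.0553] turn [ 0.0013  0.0003 -0.0009] pos [0.6044 0.2087 0.0603] yaw -6.55 w 1.001 F [ 0.1 -0.   0.9]
```

View pics/f.png

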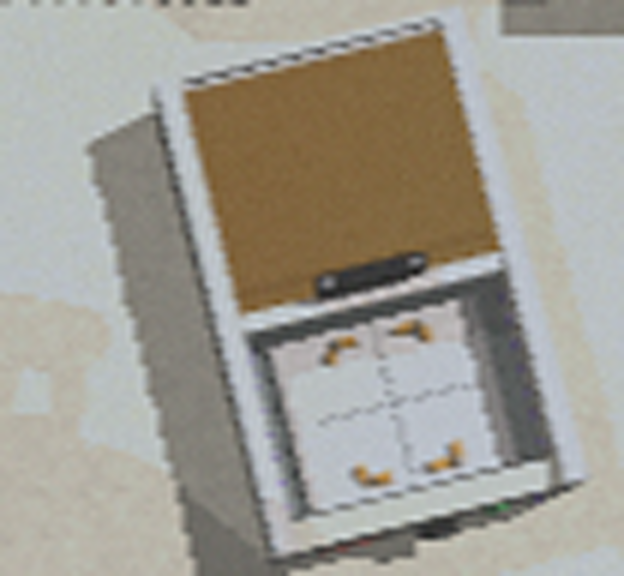

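The cover is open and the stage is clear. The cross is at crop (391,405), with the stops around it at (338,350), (410,330), (371,475) and (446,457). I'll measure the stage from the brass stops and descend onto the board.

```bash
python3 - <<'E'
from h import *
im=get_image("top").astype(int);x0,y0=320,160
def blobs(n,im,b):
    x0,y0,x1,y1=b;c=im[y0:y1,x0:x1];w=np.clip(c[:,:,0]-c[:,:,2]-50,0,None).astype(float)
    k,l,s,ce=cv2.connectedComponentsWithStats((w>0).astype(np.uint8))
    out=[]
    for i in range(1,k):
        if s[i,4]<4: continue
        ys,xs=np.nonzero(l==i);ww=w[ys,xs];out.append([x0+(xs*ww).sum()/ww.sum(),y0+(ys*ww).sum()/ww.sum()])
    return out
B=blobs("top",im,(328,170,360,205));P=np.array([pix2w("top",b,.034)[:2] for b in B]);print(np.round(B,1).tolist());print(P.round(4),P.mean(0))
# by known layout: fit sizes/yaw
print("cross",pix2w("top",((391+.5)/6-.5+280,(405+.5)/6-.5+120),.03))
E
python3 go.py .603 .2126 .005 -6.5
```

```text
[[350.5, 175.1], [337.6, 176.4], [353.9, 196.1], [343.4, 199.0]]
[[ 0.5964 -0.1491]
 [ 0.591  -0.0995]
 [ 0.5153 -0.1614]
 [ 0.504  -0.1213]] [ 0.55168104 -0.13283614]
cross [ 0.55046398 -0.1270176   0.03      ]
t 6.0 shift [ 0.0038 -0.0027  0.0562] turn [ 0.0029 -0.001  -0.002 ] pos [0.605  0.2085 0.0612] yaw -6.61 w 1.001 F [ 0.4 -0.8  0.5]
```

Request:
jog_arm(
  motion=[
    [[0.004, -0.002, 0.02, 0, 0, 0, -1], [0.004, -0.002, 0.04, 0, 0, 0, -1], [0.004, -0.002, 0.05, 0, 0, 0, -1], [0.004, -0.002, 0.053, 0, 0, 0, -1], [0.004, -0.002, 0.055, 0, 0, 0, -1], [0.004, -0.002, 0.055, 0, 0, 0, -1]],
  ],
)

```text
clock: 6.5
position: [0.6028, 0.2137, 0.0048]
ee_rot: [2.344, 2.091, 0.002]
force: [-0.0, 0.2, 1.1]
width: 1.0
gripper_force: 0.0
```

```bash
python3 go.py .603 .2126 .005 -6.5;  python3 - <<'E'
from h import *
im=get_image("scene");save("g.png",cv2.resize(im[200:280,360:460],None,fx=6,fy=6,interpolation=cv2.INTER_CUBIC))
E
```

```text
t 6.5 shift [-0.0011  0.0003 -0.0002] turn [ 0.0011 -0.0004 -0.0004] pos [0.6028 0.2137 0.0048] yaw -6.53 w 1.0 F [-0.   0.2  1.1]
```

View pics/g.png

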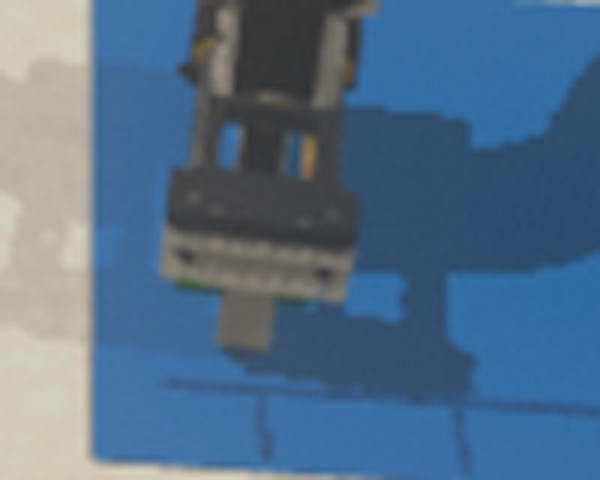

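The rear finger (columns 218-272) is centred on the visible board (175-310), so I'll close.

Request:
jog_arm(
  motion=[
    [[0, 0, 0, 0, 0, 0, 1], [0, 0, 0, 0, 0, 0, 1], [0, 0, 0, 0, 0, 0, 1], [0, 0, 0, 0, 0, 0, 1], [0, 0, 0, 0, 0, 0, 1], [0, 0, 0, 0, 0, 0, 1], [0, 0, 0, 0, 0, 0, 1], [0, 0, 0, 0, 0, 0, 1], [0, 0, 0, 0, 0, 0, 1], [0, 0, 0, 0, 0, 0, 1]],
  ],
)

```text
clock: 7.38
position: [0.6021, 0.2142, 0.0039]
ee_rot: [2.343, 2.092, 0.0]
force: [0.1, 0.4, -0.3]
width: 0.347
gripper_force: 15.0
```

Request:
jog_arm(
  motion=[
    [[0, 0, 0, 0, 0, 0, 1], [0, 0, 0, 0, 0, 0, 1], [0, 0, -0.01, 0, 0, 0, 1], [0, 0, -0.03, 0, 0, 0, 1], [0, 0, -0.06, 0, 0, 0, 1], [0, 0, -0.09, 0, 0, 0, 1], [0, 0, -0.12, 0, 0, 0, 1], [0, 0, -0.14, 0, 0, 0, 1], [0, 0, -0.145, 0, 0, 0, 1], [0, 0, -0.145, 0, 0, 0, 1]],
  ],
)

```text
clock: 8.22
position: [0.6031, 0.2145, 0.1512]
ee_rot: [2.343, 2.092, 0.006]
force: [-0.6, 0.5, -1.2]
width: 0.34
gripper_force: 15.0
```

```bash
python3 go.py .551 -.1275 .15 -75.7 1
```

```text
t 8.22 shift [-0.3457 -0.0132  0.0004] turn [ 0.0014 -0.0037  1.2081] pos [0.6031 0.2145 0.1512] yaw -6.48 w 0.34 F [-0.6  0.5 -1.2]
```

Request:
jog_arm(
  motion=[
    [[-0.346, -0.013, 0, 0, 0, 1.208, 1], [-0.346, -0.013, 0, 0, 0, 1.208, 1], [-0.346, -0.013, 0, 0, 0, 1.208, 1], [-0.346, -0.013, 0, 0, 0, 1.208, 1], [-0.346, -0.013, 0, 0, 0, 1.208, 1], [-0.346, -0.013, 0, 0, 0, 1.208, 1], [-0.346, -0.013, 0, 0, 0, 1.208, 1], [-0.346, -0.013, 0, 0, 0, 1.208, 1], [-0.346, -0.013, 0, 0, 0, 1.208, 1], [-0.346, -0.013, 0, 0, 0, 1.208, 1]],
  ],
)

```text
clock: 9.05
position: [0.5478, -0.1336, 0.1483]
ee_rot: [3.118, 0.368, -0.002]
force: [-0.6, 0.6, -0.5]
width: 0.344
gripper_force: 15.0
```

Request:
jog_arm(
  motion=[
    [[0, 0, 0, 0, 0, 0, 1], [0, 0, 0, 0, 0, 0, 1], [0, 0, 0, 0, 0, 0, 1]],
  ],
)

```text
clock: 9.3
position: [0.5499, -0.127, 0.1481]
ee_rot: [-3.116, -0.398, 0.002]
force: [1.5, -0.5, -0.4]
width: 0.34
gripper_force: 15.0
```

```bash
python3 go.py .551 -.1275 .08 -75.7 1;  python3 - <<'E'
from h import *
im=get_image("scene");save("i.png",cv2.resize(im[150:290,220:340],None,fx=4,fy=4,interpolation=cv2.INTER_CUBIC))
E
```

```text
t 9.3 shift [0.001  0.0008 0.0681] turn [-0.0007  0.0013  0.0046] pos [ 0.5499 -0.127   0.1481] yaw -75.43 w 0.34 F [ 1.5 -0.5 -0.4]
```

View pics/i.png

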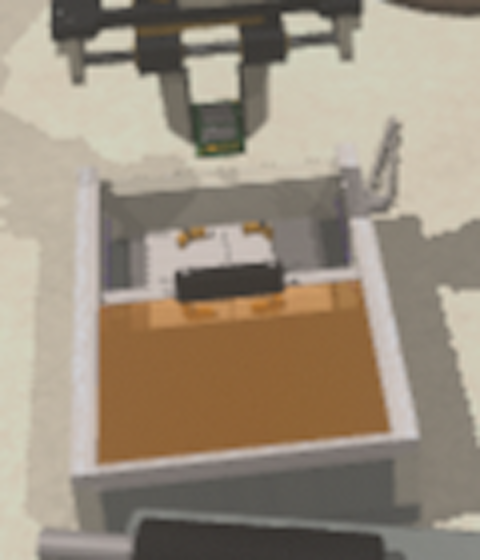

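The board is held level and roughly over the stage, and the chamber is free. I'll correct the small offset and go down.

```bash
python3 go.py .5525 -.1272 .0312 -75.7 1
```

```text
t 9.35 shift [0.0024 0.0009 0.1171] turn [-0.0006  0.0008  0.0043] pos [ 0.5501 -0.127   0.1483] yaw -75.45 w 0.342 F [-0.2 -0.6 -0.6]
```

Request:
jog_arm(
  motion=[
    [[0.002, 0.001, 0.03, 0, 0, 0.004, 1], [0.002, 0.001, 0.06, 0, 0, 0.004, 1], [0.002, 0.001, 0.085, 0, 0, 0.004, 1], [0.002, 0.001, 0.1, 0, 0, 0.004, 1], [0.002, 0.001, 0.107, 0, 0, 0.004, 1], [0.002, 0.001, 0.11, 0, 0, 0.004, 1], [0.002, 0.001, 0.112, 0, 0, 0.004, 1], [0.002, 0.001, 0.112, 0, 0, 0.004, 1], [0.002, 0.001, 0.112, 0, 0, 0.004, 1]],
  ],
)

```text
clock: 10.1
position: [0.553, -0.1287, 0.0378]
ee_rot: [3.117, 0.386, 0.002]
force: [0.5, 0.4, -0.9]
width: 0.346
gripper_force: 15.0
```

```bash
python3 go.py .5525 -.1272 .0312 -75.7 1
```

```text
t 10.1 shift [-0.0002 -0.0016  0.0066] turn [ 0.0005 -0.0015 -0.0033] pos [ 0.553  -0.1287  0.0378] yaw -75.89 w 0.346 F [ 0.5  0.4 -0.9]
```

Request:
jog_arm(
  motion=[
    [[0, -0.001, 0.003, 0, 0, -0.003, 1], [0, -0.001, 0.004, 0, 0, -0.003, 1], [0, -0.001, 0.005, 0, 0, -0.003, 1], [0, -0.001, 0.0055, 0, 0, -0.003, 1], [0, -0.001, 0.0055, 0, 0, -0.003, 1], [0, -0.001, 0.0055, 0, 0, -0.003, 1]],
  ],
)

```text
clock: 10.6
position: [0.5521, -0.1276, 0.0314]
ee_rot: [-3.117, -0.39, 0.0]
force: [-1.2, 0.6, -0.3]
width: 0.346
gripper_force: 15.0
```

```bash
python3 go.py .5525 -.1272 .0312 -75.7 1
```

```text
t 10.6 shift [ 0.0005 -0.0003  0.0002] turn [-0.      0.     -0.0008] pos [ 0.5521 -0.1276  0.0314] yaw -75.75 w 0.346 F [-1.2  0.6 -0.3]
```

Request:
jog_arm(
  motion=[
    [[0, 0, 0.0005, 0, 0, 0, 1], [0, 0, 0.0008, 0, 0, 0, 1], [0, 0, 0.001, 0, 0, 0, 1], [0, 0, 0.001, 0, 0, 0, 1]],
  ],
)

```text
clock: 10.93
position: [0.5522, -0.1277, 0.0308]
ee_rot: [-3.117, -0.389, -0.001]
force: [-2.1, -0.6, 5.2]
width: 0.344
gripper_force: 15.0
```

Contact, about 5 N. Releasing.

Request:
jog_arm(
  motion=[
    [[0, 0, 0, 0, 0, 0, -0.3], [0, 0, 0, 0, 0, 0, -0.3], [0, 0, 0, 0, 0, 0, -0.3], [0, 0, 0, 0, 0, 0, -0.3], [0, 0, -0.02, 0, 0, 0, -0.3], [0, 0, -0.06, 0, 0, 0, -0.3], [0, 0, -0.1, 0, 0, 0, -0.3], [0.2, 0, -0.12, 0, 0, 0, -0.3], [0, 0, -0.12, 0, 0, 0, -0.3], [0, 0, -0.12, 0, 0, 0, -0.3]],
  ],
)

```text
clock: 11.77
position: [0.5515, -0.1297, 0.1502]
ee_rot: [3.113, 0.391, -0.005]
force: [-2.6, -2.5, 0.7]
width: 0.647
gripper_force: 0.0
```

```bash
python3 go.py .6240 -.1085 .15 14.3
```

```text
t 11.77 shift [ 0.0755 -0.0026 -0.0001] turn [ 1.0000e-04  6.3000e-03 -1.5707e+00] pos [ 0.5515 -0.1297  0.1502] yaw -75.69 w 0.647 F [-2.6 -2.5  0.7]
```

Request:
jog_arm(
  motion=[
    [[0.075, -0.26, 0, 0, 0, -1.571, -0.3], [0.075, -0.26, 0, 0, 0, -1.571, -0.3], [0.075, -0.26, 0, 0, 0, -1.571, -0.3], [0.075, -0.26, 0, 0, 0, -1.571, -0.3], [0.075, -0.26, 0, 0, 0, -1.571, -0.3], [0.075, -0.26, 0, 0, 0, -1.571, -0.3], [0.075, -0.26, 0, 0, 0, -1.571, -0.3], [0.075, -0.26, 0, 0, 0, -1.571, -0.3], [0.075, -0.26, 0, 0, 0, -1.571, -0.3], [0.075, -0.26, 0, 0, 0, -1.571, -0.3]],
  ],
)

```text
clock: 12.6
position: [0.5606, 0.1435, 0.1502]
ee_rot: [2.292, 2.149, -0.001]
force: [0.4, 0.0, 0.9]
width: 0.652
gripper_force: 0.0
```

```bash
python3 - <<'E'
from h import *
im=get_image("top");save("j.png",cv2.resize(im[164:212,316:376],None,fx=12,fy=12,interpolation=cv2.INTER_CUBIC))
E
python3 go.py .6240 -.1085 .15 14.3
```

```text
t 12.65 shift [-0.2473  0.0775  0.0004] turn [ 0.      0.0004 -0.3062] pos [0.5607 0.1428 0.1503] yaw -3.24 w 0.651 F [-0.4 -0.8 -0.3]
```

View pics/j.png

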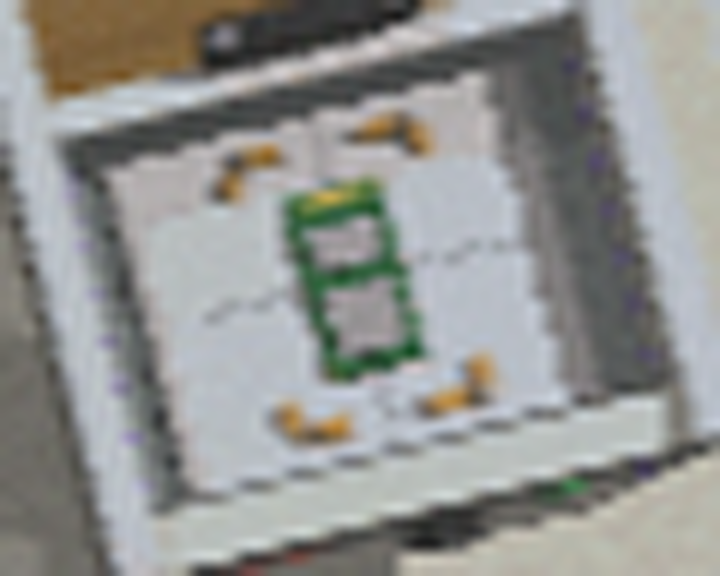

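The board lies centred in the stops: its centre is at crop (353,279) and the cross at (356,282), under 1 mm apart. It's square within about 1°. Now I shut the cover.

Request:
jog_arm(
  motion=[
    [[-0.247, 0.076, 0, 0, 0, -0.306, -0.3], [-0.247, 0.076, 0, 0, 0, -0.306, -0.3], [-0.247, 0.076, 0, 0, 0, -0.306, -0.3], [-0.247, 0.076, 0, 0, 0, -0.306, -0.3], [-0.247, 0.076, 0, 0, 0, -0.306, -0.3], [-0.247, 0.076, 0, 0, 0, -0.306, -0.3], [-0.247, 0.076, 0, 0, 0, -0.306, -0.3], [-0.247, 0.076, 0, 0, 0, -0.306, -0.3], [-0.247, 0.076, 0, 0, 0, -0.306, -0.3], [-0.247, 0.076, 0, 0, 0, -0.306, -0.3]],
  ],
)

```text
clock: 13.48
position: [0.6186, -0.1075, 0.15]
ee_rot: [-1.946, -2.464, -0.001]
force: [-0.1, 0.7, -0.9]
width: 0.651
gripper_force: 0.0
```

```bash
python3 go.py .6225 -.1075 .078 14.3
```

```text
t 13.48 shift [-0.001   0.0038  0.072 ] turn [-0.0004 -0.0012 -0.0158] pos [ 0.6186 -0.1075  0.15  ] yaw 13.4 w 0.651 F [-0.1  0.7 -0.9]
```

Request:
jog_arm(
  motion=[
    [[0, 0.003, 0.036, 0, 0, -0.015, -0.3], [0, 0.003, 0.06, 0, 0, -0.015, -0.3], [0, 0.003, 0.072, 0, 0, -0.015, 1], [0, 0.003, 0.072, 0, 0, -0.015, 1], [0, 0.003, 0.072, 0, 0, -0.015, 1], [0, 0.003, 0.072, 0, 0, -0.015, 1], [0, 0.003, 0.072, 0, 0, -0.015, 1], [0, 0.003, 0.072, 0, 0, -0.015, 1], [0, 0.003, 0.072, 0, 0, -0.015, 1], [0, 0.003, 0.072, 0, 0, -0.015, 1]],
  ],
)

```text
clock: 14.32
position: [0.622, -0.1084, 0.079]
ee_rot: [1.928, 2.479, 0.001]
force: [-0.2, 0.5, 3.9]
width: 0.128
gripper_force: 15.0
```

Request:
jog_arm(
  motion=[
    [[0, 0, 0, 0, 0, 0, 1], [0, 0, 0, 0, 0, 0, 1]],
  ],
)

```text
clock: 14.48
position: [0.6221, -0.1084, 0.079]
ee_rot: [1.928, 2.479, 0.001]
force: [-1.2, 1.3, 5.7]
width: 0.128
gripper_force: 15.0
```

```bash
python3 go.py .498 -.1415 .078 14.3
```

```text
t 14.48 shift [-0.0015 -0.1284  0.0009] turn [ 0.0009  0.0001 -0.0008] pos [ 0.6221 -0.1084  0.079 ] yaw 14.26 w 0.128 F [-1.2  1.3  5.7]
```

Request:
jog_arm(
  motion=[
    [[0, -0.015, -0.001, 0, 0, 0, 1], [0, -0.04, -0.001, 0, 0, 0, 1], [0, -0.065, -0.001, 0, 0, 0, 1], [0, -0.09, -0.001, 0, 0, 0, 1], [0, -0.11, -0.001, 0, 0, 0, 1], [0, -0.12, -0.001, 0, 0, 0, 1], [0, -0.125, -0.001, 0, 0, 0, 1], [0, -0.128, -0.001, 0, 0, 0, 1], [0, -0.128, -0.001, 0, 0, 0, 1]],
  ],
)

```text
clock: 15.23
position: [0.4974, -0.14, 0.0791]
ee_rot: [-1.928, -2.479, 0.001]
force: [-1.1, -2.7, -7.2]
width: 0.129
gripper_force: 15.0
```

Request:
jog_arm(
  motion=[
    [[0, -0.001, 0, 0, 0, 0, 1], [0, -0.002, 0, 0, 0, 0, 1], [0, -0.003, 0, 0, 0, 0, 1], [0, -0.003, 0, 0, 0, 0, 1]],
  ],
)

```text
clock: 15.57
position: [0.4962, -0.1403, 0.0792]
ee_rot: [1.926, 2.48, 0.001]
force: [6.6, -2.7, -16.3]
width: 0.128
gripper_force: 15.0
```

```bash
python3 go.py .498 -.1415 .078 14.3
```

```text
t 15.57 shift [-0.0016  0.0015  0.0012] turn [0.0016 0.0009 0.0002] pos [ 0.4962 -0.1403  0.0792] yaw 14.31 w 0.128 F [  6.6  -2.7 -16.3]
```

The cover hit its end stop (6.6 N, 130 mm of travel). I'll relieve the vertical pull, release and retreat.

Request:
jog_arm(
  motion=[
    [[0, 0, 0.001, 0, 0, 0, 1], [0, 0, 0.001, 0, 0, 0, 1], [0, 0.001, 0.001, 0, 0, 0, -0.3], [0, 0.001, 0.001, 0, 0, 0, -0.3], [0, 0.001, 0.001, 0, 0, 0, -0.3], [0, 0.001, 0.001, 0, 0, 0, -0.3], [0, 0.001, -0.03, 0, 0, 0, -0.3], [0, 0.001, -0.07, 0, 0, 0, -0.3], [0, 0.001, -0.1, 0, 0, 0, -0.3], [0, 0.001, -0.12, 0, 0, 0, -0.3]],
  ],
)

```text
clock: 16.4
position: [0.4964, -0.1409, 0.2023]
ee_rot: [1.928, 2.478, 0.002]
force: [0.1, 0.2, -0.0]
width: 0.634
gripper_force: 0.0
```

Request:
jog_arm(
  motion=[
    [[0.28, 0, -0.02, 0, 0, 0, -0.3], [0.28, 0, -0.02, 0, 0, 0, -0.3], [0.28, 0, -0.02, 0, 0, 0, -0.3], [0.28, 0, -0.02, 0, 0, 0, -0.3], [0.28, 0, -0.02, 0, 0, 0, -0.3], [0.28, 0, -0.02, 0, 0, 0, -0.3], [0.28, 0, -0.02, 0, 0, 0, -0.3], [0.28, 0, -0.02, 0, 0, 0, -0.3], [0.28, 0, -0.02, 0, 0, 0, -0.3], [0.28, 0, -0.02, 0, 0, 0, -0.3]],
  ],
)

```text
clock: 17.23
position: [0.4267, 0.1303, 0.2193]
ee_rot: [1.929, 2.48, -0.001]
force: [0.1, -0.6, -0.2]
width: 0.651
gripper_force: 0.0
```

Run:
```python
from h import *
im=get_image("top");a=im[120:216,290:384];im=get_image("scene");b=im[184:284,230:330]
o=np.hstack([cv2.resize(a,(392,400),interpolation=cv2.INTER_CUBIC),cv2.resize(b,(400,400),interpolation=cv2.INTER_CUBIC)]);save("k.png",o)
v=(.551,-.1275,.2496)
for n,x,z in(("top",-.055,.092),):
    u=w2pix(n,[v[0]+np.cos(v[2])*x,v[1]+np.sin(v[2])*x,z]);print((u-[290,120])*4.17)
u=w2pix("scene",[v[0]+np.cos(v[2])*-.049,v[1]+np.sin(v[2])*-.049,.07]);print((u-[230,184])*4)
```

```text
[251.1930938  328.75775181]
[180.3560353   49.40179141]
```

View pics/k.png

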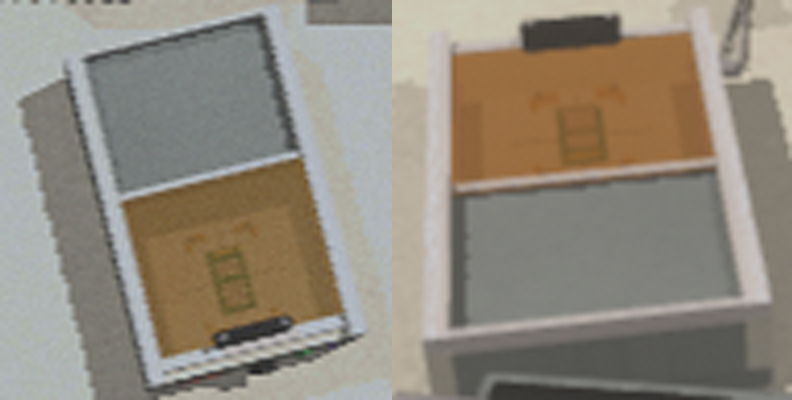

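The cover is shut: the handle is at (252,330), where (251,329) was predicted, and the front slot is gone. The board is centred and square beneath it, so I'm handing in.

```bash
python3 -c "
from cell import *
print(sign_off())"
```

```text
the job is handed in; nothing more can be done
None
```

The board lies cans-up on the stage, within about 1 mm of centre and about 1° of square by the top camera; the cover is fully shut over it, and I handed the job in at about 17 s.

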